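Point out the two sold pots and tally them

TASK

Show the packer the two pots that have been sold: point the fingertips straight down at the mouth of the narrow-necked vase, a few centimetres above it and without touching, and stay there about two seconds; then point in the same way at the middle of the smaller bowl, again for about two seconds. Then press the large key of the tally box fully down, let it come back up, and draw clear. Point at no other vase or bowl, do not press the small key, and do not touch, pick up or shift any pot or loose thing on the table.

Things in the scene. Friction and masses are not known exactly. Their poses are not given: they have to be found in the camera images.
- neck_vase: The narrow-necked vase: round belly 86 mm across at 45 mm height, neck 24 mm across, lip 34 mm across at 140 mm height; glazed blue like all six pots; loose, upright. Origin: centre of its underside, z up.
- neck_vase_mouth (a point): Centre of the narrow-necked vase's mouth, on its axis at lip height, 140 mm above the table.
- small_bowl: The smaller of the two bowls: 96 mm across the rim, 55 mm high, open; glazed blue like all six pots; loose, upright. Origin: centre of its underside, z up.
- small_bowl_rim (a point): Centre of the small bowl's mouth, at rim height, 55 mm above the table.
- large_bowl: The larger bowl: 136 mm across the rim, 75 mm high, open; glazed blue like all six pots; loose, upright. Origin: centre of its underside.
- large_bowl_rim (a point): Centre of the large bowl's mouth, at rim height, 75 mm above the table.
- wide_vase: Vase with a wide open mouth, 135 mm high, 88 mm across belly and rim; glazed blue like all six pots; loose, upright. Origin: centre of its underside.
- wide_vase_mouth (a point): Centre of the wide vase's mouth, at rim height, 135 mm above the table.
- mug: Mug, 82 mm across, 92 mm high, with a handle on its own +y side; glazed blue like all six pots; loose, upright. Origin: centre of its underside.
- jar: Closed jar with a knobbed lid (one solid piece), 92 mm across, 114 mm high to the top of the knob; glazed blue like all six pots; loose, upright. Origin: centre of its underside.
- tally: Grey tally box fixed to the table, 150 x 85 x 30 mm, at any yaw; two white round push keys in black housings on its top. Origin: centre of its underside; the large key is 38 mm along its own +x, the small key 42 mm along its own -x.
- large_key_top (a point): Centre of the top face of the large key (36 mm across), 52 mm above the table when up. It goes straight down.
- large_key (a joint): Large key's travel: 0 up, 0.006 m fully down; a spring brings it back up; about 5 N holds it fully down.
- small_key_top (a point): Centre of the top face of the small key (18 mm across), same travel and spring as the large one.
- small_key (a joint): Small key's travel: 0 up, 0.006 m fully down.
- brush: Brush lying on the table to the robot's right, bystander. Origin: middle of its underside.
- modelling_tool: Wooden modelling tool 190 mm long lying on the table to the robot's right, bystander.
- test_tile: Glazed square test tile 60 x 60 x 8 mm, lying beyond the pots, bystander.
- glaze_jar: Closed glaze jar 60 mm across, 80 mm high, standing beyond the pots, bystander.
There are look-alikes about, which are no part of the job. Leave any brown, pink or purple look-alike of the small_bowl alone.

How it is judged (in metres and radians):
On the way, in this order (a step that is already met when the one before it is completed fails the run):
1. the tool, pointing down, dwells just above the mouth of the narrow-necked vase (TCP within 25 mm of its axis, 15 to 80 mm above the lip, for 1.6 s) (horizontal distance between the grasp point and neck_vase_mouth below 0.025 m and z of the grasp point in the frame of neck_vase_mouth between 0.015 and 0.08 m and angle between the grasp point's own z axis and vertical above 2.5 rad), for 1.6 s.
2. the tool, pointing down, dwells just above the middle of the smaller bowl (TCP within 25 mm of its axis, 15 to 80 mm above the rim, for 1.6 s) (horizontal distance between the grasp point and small_bowl_rim below 0.025 m and z of the grasp point in the frame of small_bowl_rim between 0.015 and 0.08 m and angle between the grasp point's own z axis and vertical above 2.5 rad), for 1.6 s.
3. the large key is pressed down (4.5 mm or more of its 6 mm) (value of joint large_key above 0.0045 m), for 0.05 s.
At the end, for the whole second after the job is handed in: Both keys are up again (under 1.5 mm down), every pot stands upright and at rest, and every pot and loose thing is within 10 mm of where it started (value of joint each of large_key, small_key below 0.0015 m and distance of each of neck_vase, wide_vase, small_bowl, large_bowl, mug, jar, brush, modelling_tool, test_tile, glaze_jar from where it was at the start of the episode below 0.01 m and linear speed of each of neck_vase, wide_vase, small_bowl, large_bowl, mug, jar below 0.02 m/s and angle between each of neck_vase, wide_vase, small_bowl, large_bowl, mug, jar's own z axis and vertical below 0.1 rad); the robot touches nothing.
It fails at once if the robot touches a pot or another loose thing (contact force between any of the fingers, the arm and neck_vase above 0.3 N or contact force between any of the fingers, the arm and wide_vase above 0.3 N or contact force between any of the fingers, the arm and small_bowl above 0.3 N or contact force between any of the fingers, the arm and large_bowl above 0.3 N or contact force between any of the fingers, the arm and mug above 0.3 N or contact force between any of the fingers, the arm and jar above 0.3 N or contact force between any of the fingers, the arm and brush above 0.3 N or contact force between any of the fingers, the arm and modelling_tool above 0.3 N or contact force between any of the fingers, the arm and test_tile above 0.3 N or contact force between any of the fingers, the arm and glaze_jar above 0.3 N).
It fails at once if a pot or another loose thing is shifted or lifted more than 10 mm (distance of any of neck_vase, wide_vase, small_bowl, large_bowl, mug, jar, brush, modelling_tool, test_tile, glaze_jar from where it was at the start of the episode above 0.01 m).
It fails at once if the tool points at the wide vase or the large bowl (TCP within 20 mm of its axis and less than 60 mm above its rim) ((horizontal distance between the grasp point and wide_vase_mouth below 0.02 m and z of the grasp point in the frame of wide_vase_mouth between 0.015 and 0.06 m) or (horizontal distance between the grasp point and large_bowl_rim below 0.02 m and z of the grasp point in the frame of large_bowl_rim between 0.015 and 0.06 m)).
It fails at once if the small key is pressed (more than 2 mm) (value of joint small_key above 0.002 m).
It also fails if it takes over 58 s, if anything falls off the work surface, if the arm or the gripper's body presses on something with over 40 N, if the wrist force passes 120 N, or if a joint passes its speed limit or range.

ROBOT

A 6-joint arm with a two-finger parallel gripper is mounted at the origin on the work surface. World frame = base frame: x ahead of the robot, y to its left, z up, the work surface at z = 0. Lengths are in mm, angles in degrees, forces in N, time in s.
With the tool pointing down it reaches from about 375 to 900 mm from the base axis. Payload 3.1 kg.
Tool frame: the origin (TCP) lies between the finger pads, 19 mm behind the fingertips; this is the grasp point; z points along the fingers, y is the line along which they close (so a half turn about z gives the same grasp; the last joint's range is limited). The gripper opens to 87 mm and grips with 3 to 60 N. Pads are 19 mm wide; open, the fingers measure 117 mm over their backs; the gripper's body (75 mm by 190 mm) begins 51 mm behind the grasp point.
Start: joints at [59.043, 30.224, 82.088, -0, 67.689, -10.227], TCP at [221.182, 584.53, 241.248] pointing down, gripper open.
Joint ranges: [-176.69, 176.69], [-43.24, 126.21], [12.49, 139.97], [-82, 262], [0, 151.66], [-163.58, 163.58]. Speed limits (degrees/s): [159.86, 159.86, 180, 180, 180, 180].

INTERFACE

Orientations are given as [roll, pitch, yaw] about the fixed x, y, z axes, in that order (R = Rz(yaw) Ry(pitch) Rx(roll)).
In Python, from bench import sense, snapshot, close_job gives the robot as it stands. The module is installed in compiled form; this text tells all that it offers.
- The arm moves only by the tool apply_moves, never from a script. Its argument "deltas" is a list of rows, each an object of numbers: "dx", "dy", "dz": the shift along the world's x, y, z in m; "roll": the turn about the world's z in rad. A call has 1 to 20 rows; each row shifts and turns the commanded pose from where the row before left it; what a row does not reach is not made up. A row lasts 1/8 s, in which the tool goes at most 62.5 mm and 10.7 degrees, less where a joint would pass 70% of its speed; a pose out of reach is approached as far as the arm can. A call is refused whole if a number of a shift passes 0.0625 or a number of a turn 0.188, either way. A call with a gripper value outside its range is refused whole. "jaw" is the finger opening in m, from 0 to 0.087, set as the call begins (left out, the last holds). The fingers move at their own pace and stop on an object; "squeeze" is the grip in N (left out, the last holds). Time passes only in rows, so rows that do not move let the fingers close. It gives the time, the measured TCP pose, the force, the opening and the grip force at its end, in the units of the state.
- sense(): the state, without advancing time (a new reading comes with each control period).
- snapshot(name): name is "scene" or "top"; returns a dict with "pixels" (384x512x3 uint8, red, green, blue), "range_z" (384x512 float32, mm along the optical axis (not along the pixel's ray), 0 where there is no reading), "K" (3x3 intrinsics, pixels), "dist_coeffs" ([k1, k2, p1, p2, k3] as OpenCV has them; the pictures are not rectified), "R" (3x3) and "t" (3): a world point X has camera coordinates R X + t. Camera axes: x right, y down, z forward; pixel columns grow to the right and rows downward; lengths in mm; the calibration is good to about 2 mm. A picture is of the moment at which its call begins.
- close_job(): hands the job in; it is judged then, once.
The state is a dict: "time": time; "joint_positions": joint angles; "joint_velocities": joint speeds; "effort": joint torques, N m; "tcp_pos": TCP position; "ee_rot": TCP orientation; "ft_force": force on the tool from outside, world axes, zero at the start; "torque": the same for the moment, N m; "grip_width": finger opening in mm; "grasp_force": force on a finger pad.
Only numpy, scipy, OpenCV 4.12 (cv2) and the standard library are available. Lean on these libraries where they do the work, as an engineer would, in place of code of your own. Each camera call takes 0.05 s, during which the arm holds its last target. There are 200 camera calls.

## Working session

There is one attempt and no reset: what is moved stays moved. The work goes in short steps, Python scripts to look and compute and a tool call to move; the robot and the scene stay as the last step left them, time stands still between calls to the robot, and variables do not carry over. Pictures are saved under pics/ and viewed, at most 10 in all, crops included, and the job is handed in when it is done.

Besides the shell and the picture viewer there is one more tool, called after "Request:" in YAML: its name, and indented under it one key for each argument. apply_moves: Moves the arm, as the interface text tells. Its arguments: {"type":"object","properties":{"deltas":{"type":"array","items":{"type":"object","properties":{"dx":{"type":"number"},"dy":{"type":"number"},"dz":{"type":"number"},"roll":{"type":"number"}}}},"jaw":{"type":"number"},"squeeze":{"type":"number"}},"required":["deltas"]}

```bash
mkdir -p pics
python3 - <<'E'
from bench import sense,snapshot
import cv2,numpy as np
for n in ("scene","top"):
    s=snapshot(n); np.savez(n+".npz",**s)
    cv2.imwrite(f"pics/{n}0.png",cv2.resize(s["pixels"][:,:,::-1],(800,600)))
    print(n,s["K"].tolist(),s["dist_coeffs"],np.round(s["R"],3).tolist(),s["t"],(-np.array(s["R"]).T@s["t"]).round())
print(sense())
E
```

```text
scene [[481.51697032196955, 0.0, 252.5275796893749], [0.0, 481.51697032196955, 198.03396793268485], [0.0, 0.0, 1.0]] [-0.02815979  0.          0.          0.          0.        ] [[-0.892, 0.452, 0.013], [0.295, 0.603, -0.741], [-0.343, -0.657, -0.671]] [ 515.8812523   -73.57951252 1813.45521231] [1104. 1003. 1156.]
top [[457.07856576577166, 0.0, 258.4609246067227], [0.0, 457.07856576577166, 193.05838689868082], [0.0, 0.0, 1.0]] [-0.02493116  0.          0.          0.          0.        ] [[-0.027, -1.0, -0.011], [-0.987, 0.029, -0.157], [0.157, 0.006, -0.988]] [ -15.61907564  575.65413887 1387.60126726] [ 350.  -41. 1461.]
{'time': 0.1, 'joint_positions': array([ 5.90431538e+01,  3.02737578e+01,  8.21490307e+01,  1.18657529e-03,
        6.76890334e+01, -1.02272232e+01]), 'joint_velocities': array([ 0.06363863, -0.04018122, -0.22715826, -0.08346458, -0.04060908,
       -0.04524583]), 'effort': array([-4.78452184e-04, -4.40987992e+01, -1.77150750e+01,  6.35218760e-02,
        5.33953006e-02, -5.06982838e-05]), 'tcp_pos': array([220.86642701, 584.01064466, 240.36825932]), 'ee_rot': array([-1.79890150e+02, -2.09336717e-02,  1.59269905e+02]), 'ft_force': array([0.07619863, 0.54599358, 0.23812707]), 'torque': array([-0.02509172,  0.00553121,  0.00721672]), 'grasp_force': 0.0, 'grip_width': 86.92523675845808}
```

View pics/scene0.png

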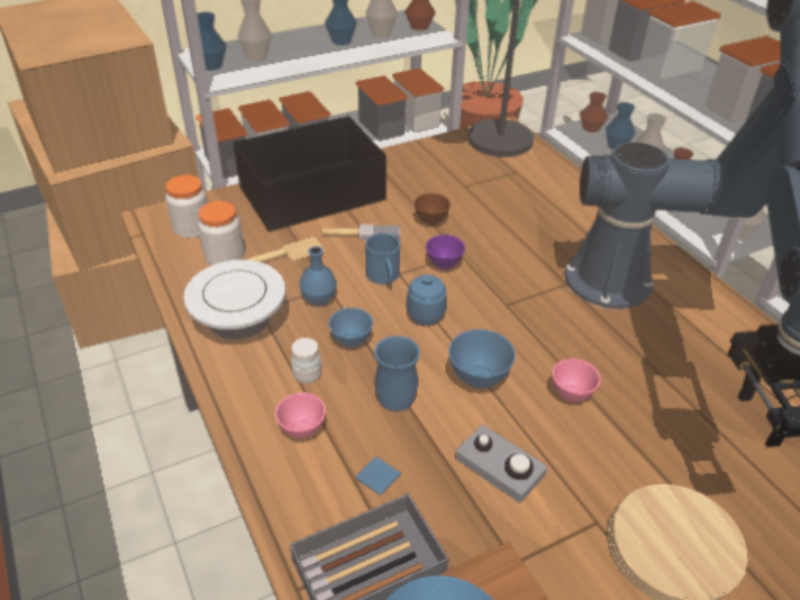

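View pics/top0.png

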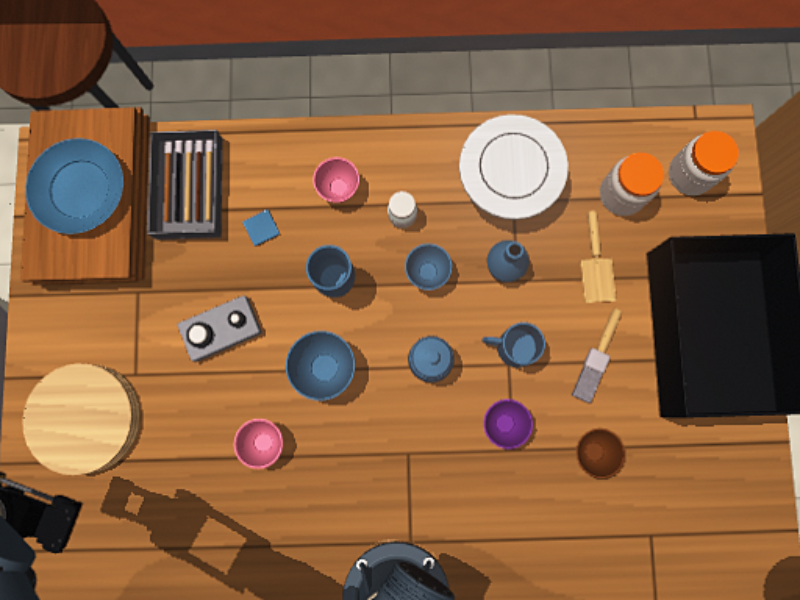

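The scene view shows the neck vase at about (318,278), the small blue bowl at (350,327) and the large key at (518,465). In the top view they are at (514,249), (429,266) and (200,335).

```bash
cat > h.py <<'E'
import numpy as np,cv2
def load(n): return dict(np.load(n+".npz"))
def cast(s,px,z):
    u=cv2.undistortPoints(np.float64([[px]]),s["K"],s["dist_coeffs"])[0,0]
    d=s["R"].T@np.r_[u,1]; c=-s["R"].T@s["t"]
    return c+d*(z-c[2])/d[2]
def cloud(s):
    h,w=s["range_z"].shape
    g=np.stack(np.meshgrid(np.arange(w),np.arange(h)),-1).reshape(-1,1,2).astype(float)
    u=cv2.undistortPoints(g,s["K"],s["dist_coeffs"])[:,0]
    z=s["range_z"].reshape(-1,1)
    return ((np.c_[u*z,z]-s["t"])@s["R"]).reshape(h,w,3)
E
python3 - <<'E'
from h import *
S=.64
for n in ("top","scene"):
    s=load(n);P=cloud(s);hsv=cv2.cvtColor(s["pixels"],cv2.COLOR_RGB2HSV)
    m=cv2.inRange(hsv,(98,70,30),(118,255,255))
    m[(s["range_z"]==0)]=0
    k,l,st,ce=cv2.connectedComponentsWithStats(m)
    print(n)
    for i in range(1,k):
        if st[i,4]<60: continue
        p=P[l==i]; top=np.percentile(p[:,2],98); q=p[p[:,2]>top-8]
        c,r=cv2.minEnclosingCircle(q[:,:2].astype(np.float32))
        print(i,(ce[i]/S).round(),st[i,4],"top",top.round(1),"rimcircle",np.round(c,1),"d",round(2*r,1))
    w=cv2.inRange(hsv,(0,0,170),(180,60,255)); k,l,st,ce=cv2.connectedComponentsWithStats(w)
    for i in range(1,k):
        if 15<st[i,4]<900 and P[l==i][:,2].mean().__abs__()<120:
            p=P[l==i]; print(" white",(ce[i]/S).round(),st[i,4],np.median(p,0).round(1),cast(s,ce[i],52).round(1))
# grey box
E
```

```text
top
4 [ 74. 185.] 2949 top 107.0 rimcircle [819.7 620.1] d 200.8
7 [261. 227.] 313 top 17.1 rimcircle [744.9 263.5] d 76.7
11 [503. 260.] 361 top 144.4 rimcircle [ 652.8 -243.1] d 32.3
12 [328. 269.] 540 top 140.8 rimcircle [630.6 109.9] d 86.9
13 [430. 267.] 564 top 60.0 rimcircle [643.7 -81.8] d 94.1
24 [520. 346.] 390 top 98.4 rimcircle [ 480.2 -258.2] d 80.7
25 [320. 365.] 1512 top 78.4 rimcircle [451.  134.9] d 134.0
29 [429. 357.] 570 top 116.6 rimcircle [458.5 -81.2] d 24.9
 white [694. 161.] 115 [ 826.8 -611.1  106.6] [ 850.8 -638.6   52. ]
 white [168. 147.] 27 [927.3 462.8  19.5] [915.1 451.1  52. ]
 white [177. 145.] 28 [931.5 442.5  16.7] [917.5 431.3  52. ]
 white [188. 145.] 28 [930.1 419.1  16.9] [916.5 408.6  52. ]
 white [198. 146.] 27 [927.8 398.   17.4] [914.8 388.4  52. ]
 white [208. 145.] 25 [930.6 377.2  16.9] [916.  366.3  52. ]
 white [620. 183.] 105 [ 785.6 -460.9  107. ] [ 806.7 -481.9   52. ]
 white [401. 204.] 216 [767.7 -32.2  81.9] [776.2 -31.2  52. ]
 white [234. 318.] 23 [551.8 308.4  53. ] [551.6 308.   52. ]
 white [197. 333.] 101 [521.5 381.9  53.6
[... 768 characters left out ...]
. 590.] 698 top 104.0 rimcircle [792.8 562.8] d 150.4
 white [648.  85.] 786 [-780.6 -713.8   10.3] [-718.6 -698.3   52. ]
 white [298.  27.] 38 [   64.7 -1748.9     5.9] [  153.7 -1642.8    52. ]
 white [365. 230.] 61 [ 451.4 -414.8   17.5] [ 471.2 -372.4   52. ]
 white [304. 357.] 352 [774.8 -15.6  67.8] [771.3 -29.3  52. ]
 white [483. 438.] 29 [551.9 309.6  51.2] [553.  309.7  52. ]
 white [519. 462.] 113 [522.6 383.9  51.5] [522.7 383.8  52. ]
 white [308. 561.] 38 [928.  374.7  15.7] [934.1 395.1  52. ]
 white [313. 572.] 37 [929.4 397.4  15. ] [934.8 416.5  52. ]
 white [319. 583.] 39 [927.8 419.7  14.7] [933.6 437.9  52. ]
 white [324. 595.] 37 [928.2 441.3  14.7] [934.3 459.5  52. ]
```

Run:
```python
from h import *
t=load("top");s=load("scene")
print("mouth",cast(t,(514*.64,249*.64),140).round(1),cast(s,(316*.64,252*.64),140).round(1))
P=cloud(s);v=P[150:200,185:220].reshape(-1,3);v=v[(v[:,2]>100)&(v[:,2]<160)]
print("scene lip cloud",v.mean(0).round(1),len(v),v.max(0).round(1),v.min(0).round(1))
```

```text
mouth [ 654.8 -243.5  140. ] [ 654.6 -234.9  140. ]
scene lip cloud [ 656.4 -236.9  127.4] 102 [ 670.8 -225.1  144. ] [ 638.7 -257.   100.4]
```

Request:
apply_moves:
  deltas:
    - {"dx": 0.0145,"dy": -0.0275}
    - {"dx": 0.0145,"dy": -0.0275}
    - {"dx": 0.0145,"dy": -0.0275}
    - {"dx": 0.0145,"dy": -0.0275}
    - {"dx": 0.0145,"dy": -0.0275}
    - {"dx": 0.0145,"dy": -0.0275}
    - {"dx": 0.0145,"dy": -0.0275}
    - {"dx": 0.0145,"dy": -0.0275}
    - {"dx": 0.0145,"dy": -0.0275}
    - {"dx": 0.0145,"dy": -0.0275}
    - {"dx": 0.0145,"dy": -0.0275}
    - {"dx": 0.0145,"dy": -0.0275}
    - {"dx": 0.0145,"dy": -0.0275}
    - {"dx": 0.0145,"dy": -0.0275}
    - {"dx": 0.0145,"dy": -0.0275}
    - {"dx": 0.0145,"dy": -0.0275}
    - {"dx": 0.0145,"dy": -0.0275}
    - {"dx": 0.0145,"dy": -0.0275}
    - {"dx": 0.0145,"dy": -0.0275}
    - {"dx": 0.0145,"dy": -0.0275}
  jaw: 0

```text
schema error: expected keys dx, dy, dz, roll
```

Request:
apply_moves:
  deltas:
    - {"dx": 0.0145,"dy": -0.0275,"dz": 0,"roll": 0}
    - {"dx": 0.0145,"dy": -0.0275,"dz": 0,"roll": 0}
    - {"dx": 0.0145,"dy": -0.0275,"dz": 0,"roll": 0}
    - {"dx": 0.0145,"dy": -0.0275,"dz": 0,"roll": 0}
    - {"dx": 0.0145,"dy": -0.0275,"dz": 0,"roll": 0}
    - {"dx": 0.0145,"dy": -0.0275,"dz": 0,"roll": 0}
    - {"dx": 0.0145,"dy": -0.0275,"dz": 0,"roll": 0}
    - {"dx": 0.0145,"dy": -0.0275,"dz": 0,"roll": 0}
    - {"dx": 0.0145,"dy": -0.0275,"dz": 0,"roll": 0}
    - {"dx": 0.0145,"dy": -0.0275,"dz": 0,"roll": 0}
    - {"dx": 0.0145,"dy": -0.0275,"dz": 0,"roll": 0}
    - {"dx": 0.0145,"dy": -0.0275,"dz": 0,"roll": 0}
    - {"dx": 0.0145,"dy": -0.0275,"dz": 0,"roll": 0}
    - {"dx": 0.0145,"dy": -0.0275,"dz": 0,"roll": 0}
    - {"dx": 0.0145,"dy": -0.0275,"dz": 0,"roll": 0}
    - {"dx": 0.0145,"dy": -0.0275,"dz": 0,"roll": 0}
    - {"dx": 0.0145,"dy": -0.0275,"dz": 0,"roll": 0}
    - {"dx": 0.0145,"dy": -0.0275,"dz": 0,"roll": 0}
    - {"dx": 0.0145,"dy": -0.0275,"dz": 0,"roll": 0}
    - {"dx": 0.0145,"dy": -0.0275,"dz": 0,"roll": 0}
  jaw: 0

```text
time: 2.6
tcp_pos: [511.3, 33.6, 240.9]
ee_rot: [-180.0, -0.0, 159.3]
ft_force: [0.9, 0.6, 0.3]
grip_width: 0.5
grasp_force: 0.0
```

Request:
apply_moves:
  deltas:
    - {"dx": 0.0143,"dy": -0.0276,"dz": 0,"roll": 0}
    - {"dx": 0.0143,"dy": -0.0276,"dz": 0,"roll": 0}
    - {"dx": 0.0143,"dy": -0.0276,"dz": 0,"roll": 0}
    - {"dx": 0.0143,"dy": -0.0276,"dz": 0,"roll": 0}
    - {"dx": 0.0143,"dy": -0.0276,"dz": 0,"roll": 0}
    - {"dx": 0.0143,"dy": -0.0276,"dz": 0,"roll": 0}
    - {"dx": 0.0143,"dy": -0.0276,"dz": 0,"roll": 0}
    - {"dx": 0.0143,"dy": -0.0276,"dz": 0,"roll": 0}
    - {"dx": 0.0143,"dy": -0.0276,"dz": 0,"roll": 0}
    - {"dx": 0.0143,"dy": -0.0276,"dz": 0,"roll": 0}
    - {"dx": 0,"dy": 0,"dz": 0,"roll": 0}
    - {"dx": 0,"dy": 0,"dz": 0,"roll": 0}
    - {"dx": 0,"dy": 0,"dz": -0.015,"roll": 0}
    - {"dx": 0,"dy": 0,"dz": -0.015,"roll": 0}
    - {"dx": 0,"dy": 0,"dz": -0.015,"roll": 0}
    - {"dx": 0,"dy": 0,"dz": 0,"roll": 0}
    - {"dx": 0,"dy": 0,"dz": 0,"roll": 0}
    - {"dx": 0,"dy": 0,"dz": 0,"roll": 0}

```text
time: 4.85
tcp_pos: [654.6, -241.8, 197.0]
ee_rot: [-180.0, 0.1, 159.3]
ft_force: [-0.1, 0.5, 0.3]
grip_width: 0.6
grasp_force: 0.0
```

Run:
```python
from bench import sense,snapshot
import cv2,numpy as np
s=snapshot("scene")["pixels"][130:290,170:370,::-1]; t=snapshot("top")["pixels"][120:280,200:400,::-1]
cv2.imwrite("pics/neck1.png",cv2.resize(np.hstack([s,t]),(800,320)))
print(sense()["tcp_pos"])
```

```text
[ 654.5363369  -241.70526789  196.99790241]
```

View pics/neck1.png

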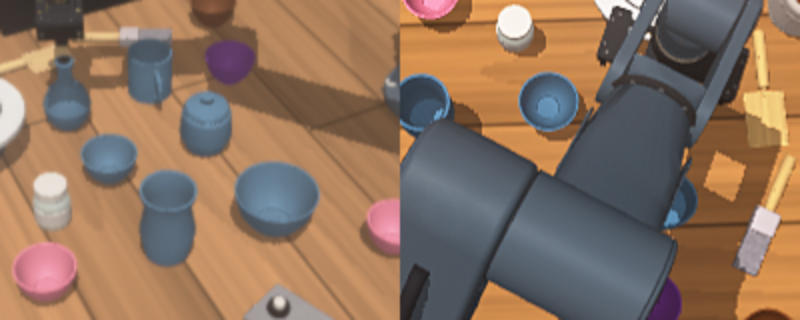

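The crop shows the fingertips right over the lip at about (63,45), with a gap below them. I'll dwell here.

Request:
apply_moves:
  deltas:
    - {"dx": 0,"dy": 0,"dz": -0.005,"roll": 0}
    - {"dx": 0,"dy": 0,"dz": 0,"roll": 0}
    - {"dx": 0,"dy": 0,"dz": 0,"roll": 0}
    - {"dx": 0,"dy": 0,"dz": 0,"roll": 0}
    - {"dx": 0,"dy": 0,"dz": 0,"roll": 0}
    - {"dx": 0,"dy": 0,"dz": 0,"roll": 0}
    - {"dx": 0,"dy": 0,"dz": 0,"roll": 0}
    - {"dx": 0,"dy": 0,"dz": 0,"roll": 0}
    - {"dx": 0,"dy": 0,"dz": 0,"roll": 0}
    - {"dx": 0,"dy": 0,"dz": 0,"roll": 0}
    - {"dx": 0,"dy": 0,"dz": 0,"roll": 0}
    - {"dx": 0,"dy": 0,"dz": 0,"roll": 0}
    - {"dx": 0,"dy": 0,"dz": 0,"roll": 0}
    - {"dx": 0,"dy": 0,"dz": 0,"roll": 0}
    - {"dx": 0,"dy": 0,"dz": 0,"roll": 0}
    - {"dx": 0,"dy": 0,"dz": 0,"roll": 0}
    - {"dx": 0,"dy": 0,"dz": 0,"roll": 0}
    - {"dx": 0,"dy": 0,"dz": 0,"roll": 0}

```text
time: 7.2
tcp_pos: [654.2, -241.5, 191.3]
ee_rot: [-180.0, -0.0, 159.3]
ft_force: [-0.2, 0.2, -0.5]
grip_width: 0.2
grasp_force: 0.0
```

Request:
apply_moves:
  deltas:
    - {"dx": 0,"dy": 0,"dz": 0.02,"roll": 0}
    - {"dx": 0,"dy": 0,"dz": 0.02,"roll": 0}
    - {"dx": -0.001,"dy": 0.02,"dz": 0,"roll": 0}
    - {"dx": -0.001,"dy": 0.02,"dz": 0,"roll": 0}
    - {"dx": -0.001,"dy": 0.02,"dz": 0,"roll": 0}
    - {"dx": -0.001,"dy": 0.02,"dz": 0,"roll": 0}
    - {"dx": -0.001,"dy": 0.02,"dz": 0,"roll": 0}
    - {"dx": -0.001,"dy": 0.02,"dz": 0,"roll": 0}
    - {"dx": -0.002,"dy": 0.02,"dz": 0,"roll": 0}
    - {"dx": -0.002,"dy": 0.02,"dz": 0,"roll": 0}
    - {"dx": 0,"dy": 0.001,"dz": 0,"roll": 0}
    - {"dx": 0,"dy": 0,"dz": -0.02,"roll": 0}
    - {"dx": 0,"dy": 0,"dz": -0.02,"roll": 0}
    - {"dx": 0,"dy": 0,"dz": -0.02,"roll": 0}
    - {"dx": 0,"dy": 0,"dz": -0.02,"roll": 0}
    - {"dx": 0,"dy": 0,"dz": -0.02,"roll": 0}
    - {"dx": 0,"dy": 0,"dz": -0.01,"roll": 0}
    - {"dx": 0,"dy": 0,"dz": 0,"roll": 0}
    - {"dx": 0,"dy": 0,"dz": 0,"roll": 0}

```text
time: 9.57
tcp_pos: [644.8, -80.8, 122.0]
ee_rot: [180.0, 0.1, 159.3]
ft_force: [-0.8, 0.3, 0.8]
grip_width: 0.6
grasp_force: 0.0
```

Run:
```python
from bench import sense,snapshot
import cv2,numpy as np
s=snapshot("scene")["pixels"][130:290,170:370,::-1]; t=snapshot("top")["pixels"][120:280,200:400,::-1]
cv2.imwrite("pics/bowl1.png",cv2.resize(np.hstack([s,t]),(800,320)))
print(sense()["tcp_pos"])
```

```text
[644.84004819 -80.71127731 122.25025756]
```

View pics/bowl1.png

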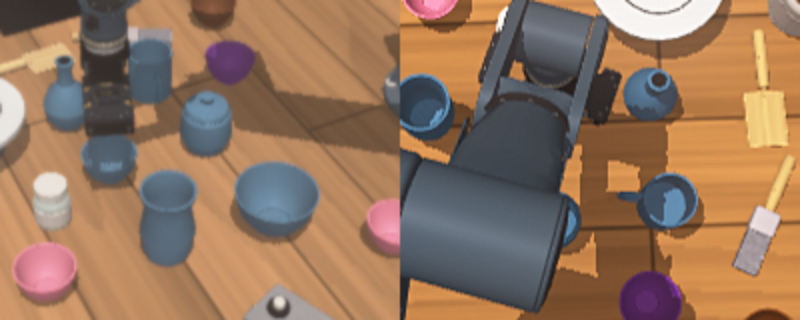

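The gripper is centred over the small bowl (crop about (108,150)) and clear of it. Next I dwell, rise, travel to the key and stop above it.

Request:
apply_moves:
  deltas:
    - {"dx": 0,"dy": 0,"dz": -0.01,"roll": 0}
    - {"dx": 0,"dy": 0,"dz": 0,"roll": 0}
    - {"dx": 0,"dy": 0,"dz": 0,"roll": 0}
    - {"dx": 0,"dy": 0,"dz": 0,"roll": 0}
    - {"dx": 0,"dy": 0,"dz": 0,"roll": 0}
    - {"dx": 0,"dy": 0,"dz": 0,"roll": 0}
    - {"dx": 0,"dy": 0,"dz": 0,"roll": 0}
    - {"dx": 0,"dy": 0,"dz": 0,"roll": 0}
    - {"dx": 0,"dy": 0,"dz": 0,"roll": 0}
    - {"dx": 0,"dy": 0,"dz": 0,"roll": 0}
    - {"dx": 0,"dy": 0,"dz": 0,"roll": 0}
    - {"dx": 0,"dy": 0,"dz": 0,"roll": 0}
    - {"dx": 0,"dy": 0,"dz": 0,"roll": 0}
    - {"dx": 0,"dy": 0,"dz": 0,"roll": 0}
    - {"dx": 0,"dy": 0,"dz": 0,"roll": 0}
    - {"dx": 0,"dy": 0,"dz": 0,"roll": 0}
    - {"dx": 0,"dy": 0,"dz": 0,"roll": 0}
    - {"dx": 0,"dy": 0,"dz": 0,"roll": 0}

```text
time: 11.92
tcp_pos: [644.2, -80.5, 111.3]
ee_rot: [180.0, 0.0, 159.3]
ft_force: [-0.4, 0.6, 0.6]
grip_width: 0.5
grasp_force: 0.0
```

Request:
apply_moves:
  deltas:
    - {"dx": 0,"dy": 0,"dz": 0.03,"roll": 0}
    - {"dx": 0,"dy": 0,"dz": 0.03,"roll": 0}
    - {"dx": 0,"dy": 0,"dz": 0.03,"roll": 0}
    - {"dx": 0,"dy": 0,"dz": 0.03,"roll": 0}
    - {"dx": -0.0077,"dy": 0.029,"dz": 0,"roll": 0}
    - {"dx": -0.0077,"dy": 0.029,"dz": 0,"roll": 0}
    - {"dx": -0.0077,"dy": 0.029,"dz": 0,"roll": 0}
    - {"dx": -0.0077,"dy": 0.029,"dz": 0,"roll": 0}
    - {"dx": -0.0077,"dy": 0.029,"dz": 0,"roll": 0}
    - {"dx": -0.0077,"dy": 0.029,"dz": 0,"roll": 0}
    - {"dx": -0.0077,"dy": 0.029,"dz": 0,"roll": 0}
    - {"dx": -0.0077,"dy": 0.029,"dz": 0,"roll": 0}
    - {"dx": -0.0077,"dy": 0.029,"dz": 0,"roll": 0}
    - {"dx": -0.0077,"dy": 0.029,"dz": 0,"roll": 0}
    - {"dx": -0.0077,"dy": 0.029,"dz": 0,"roll": 0}
    - {"dx": -0.0077,"dy": 0.029,"dz": 0,"roll": 0}
    - {"dx": -0.0077,"dy": 0.029,"dz": 0,"roll": 0}
    - {"dx": -0.0077,"dy": 0.029,"dz": 0,"roll": 0}
    - {"dx": -0.0077,"dy": 0.029,"dz": 0,"roll": 0}
    - {"dx": -0.0077,"dy": 0.029,"dz": 0,"roll": 0}

```text
time: 14.42
tcp_pos: [520.6, 384.4, 231.2]
ee_rot: [-180.0, -0.0, 159.3]
ft_force: [0.2, 0.1, -0.7]
grip_width: 0.2
grasp_force: 0.0
```

Request:
apply_moves:
  deltas:
    - {"dx": 0,"dy": 0,"dz": 0,"roll": 0}
    - {"dx": 0,"dy": 0,"dz": -0.03,"roll": 0}
    - {"dx": 0,"dy": 0,"dz": -0.03,"roll": 0}
    - {"dx": 0,"dy": 0,"dz": -0.03,"roll": 0}
    - {"dx": 0,"dy": 0,"dz": -0.03,"roll": 0}
    - {"dx": 0,"dy": 0,"dz": -0.02,"roll": 0}
    - {"dx": 0,"dy": 0,"dz": 0,"roll": 0}
    - {"dx": 0,"dy": 0,"dz": 0,"roll": 0}

```text
time: 15.42
tcp_pos: [521.9, 383.6, 92.2]
ee_rot: [179.9, 0.1, 159.3]
ft_force: [0.7, 0.0, -0.7]
grip_width: 0.6
grasp_force: 0.0
```

Run:
```python
from bench import sense,snapshot
import cv2,numpy as np
s=snapshot("scene")["pixels"][220:340,260:410,::-1]
cv2.imwrite("pics/key1.png",cv2.resize(s,(600,480)))
x=sense();print(x["tcp_pos"],x["ft_force"])
```

```text
[521.96700228 383.85400826  92.57765806] [-1.13999519  0.55828172 -0.50397315]
```

View pics/key1.png

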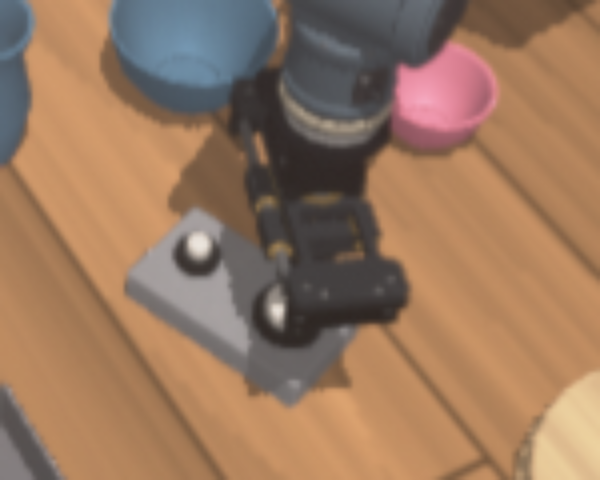

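The near end of the gripper body hides the fingertips at crop about (345,290), and the key is at (284,310). I'll check by projection that this matches the geometry.

Run:
```python
from h import *
s=load("scene")
y=np.array([.358,.934,0]);o=np.array([522,384,92.5])
pts=np.array([o-[0,0,19],o+95*y+[0,0,51],o-95*y+[0,0,51],o+15*y-[0,0,19],[522,383,52]])
p=cv2.projectPoints(pts,cv2.Rodrigues(s["R"])[0],s["t"],s["K"],s["dist_coeffs"])[0][:,0]
print(((p-[260,220])*4).round())
```

```text
[[295. 284.]
 [343. 337.]
 [277. 114.]
 [300. 301.]
 [290. 301.]]
```

The geometry agrees, so I lower in stages and watch the force.

Request:
apply_moves:
  deltas:
    - {"dx": 0,"dy": 0,"dz": -0.01,"roll": 0}
    - {"dx": 0,"dy": 0,"dz": -0.008,"roll": 0}
    - {"dx": 0,"dy": 0,"dz": -0.002,"roll": 0}
    - {"dx": 0,"dy": 0,"dz": -0.002,"roll": 0}
    - {"dx": 0,"dy": 0,"dz": -0.001,"roll": 0}
    - {"dx": 0,"dy": 0,"dz": -0.001,"roll": 0}
    - {"dx": 0,"dy": 0,"dz": 0,"roll": 0}

```text
time: 16.35
tcp_pos: [520.5, 383.3, 67.3]
ee_rot: [-179.9, -0.0, 159.3]
ft_force: [-1.7, -1.8, 4.1]
grip_width: 0.6
grasp_force: 1.8
```

Request:
apply_moves:
  deltas:
    - {"dx": 0,"dy": 0,"dz": -0.001,"roll": 0}
    - {"dx": 0,"dy": 0,"dz": -0.001,"roll": 0}
    - {"dx": 0,"dy": 0,"dz": 0,"roll": 0}

```text
time: 16.73
tcp_pos: [520.8, 383.5, 65.3]
ee_rot: [-180.0, -0.0, 159.3]
ft_force: [-2.5, -1.6, 6.1]
grip_width: -0.0
grasp_force: 2.4
```

Request:
apply_moves:
  deltas:
    - {"dx": 0,"dy": 0,"dz": -0.001,"roll": 0}
    - {"dx": 0,"dy": 0,"dz": -0.001,"roll": 0}
    - {"dx": 0,"dy": 0,"dz": 0,"roll": 0}
    - {"dx": 0,"dy": 0,"dz": 0,"roll": 0}

```text
time: 17.23
tcp_pos: [520.8, 383.5, 65.0]
ee_rot: [-180.0, 0.0, 159.3]
ft_force: [-5.2, -3.0, 13.9]
grip_width: 0.4
grasp_force: 6.7
```

The force climbed to 14 N while the height stopped at 65 mm, so the key is on its stop (52 − 6 + 19 = 65). I'll release it and draw clear.

Request:
apply_moves:
  deltas:
    - {"dx": 0,"dy": 0,"dz": 0.002,"roll": 0}
    - {"dx": 0,"dy": 0,"dz": 0.004,"roll": 0}
    - {"dx": 0,"dy": 0,"dz": 0.005,"roll": 0}
    - {"dx": 0,"dy": 0,"dz": 0.01,"roll": 0}
    - {"dx": 0,"dy": 0,"dz": 0.02,"roll": 0}
    - {"dx": 0,"dy": 0,"dz": 0.03,"roll": 0}
    - {"dx": 0,"dy": 0,"dz": 0.03,"roll": 0}
    - {"dx": 0,"dy": 0,"dz": 0.03,"roll": 0}
    - {"dx": 0,"dy": 0,"dz": 0.03,"roll": 0}
    - {"dx": -0.02,"dy": 0.02,"dz": 0.01,"roll": 0}
    - {"dx": -0.02,"dy": 0.02,"dz": 0,"roll": 0}
    - {"dx": -0.02,"dy": 0.02,"dz": 0,"roll": 0}
    - {"dx": -0.02,"dy": 0.02,"dz": 0,"roll": 0}
    - {"dx": -0.02,"dy": 0.02,"dz": 0,"roll": 0}
    - {"dx": 0,"dy": 0,"dz": 0,"roll": 0}
    - {"dx": 0,"dy": 0,"dz": 0,"roll": 0}
    - {"dx": 0,"dy": 0,"dz": 0,"roll": 0}

```text
time: 19.35
tcp_pos: [421.9, 482.9, 234.6]
ee_rot: [180.0, 0.0, 159.2]
ft_force: [-0.6, -0.6, -0.5]
grip_width: 0.1
grasp_force: 0.0
```

Run:
```python
from bench import sense,snapshot,close_job
from h import *
import numpy as np
a=load("top");b=snapshot("top");A=cloud(a);B=cloud(b)
for n,px in (("large",(197,333)),("small",(234,318))):
    u,v=[int(round(c*.64)) for c in px]
    w=np.s_[v-2:v+3,u-2:u+3]
    print(n,np.median(A[w][...,2]).round(1),np.median(B[w][...,2]).round(1))
x=sense();print(x["tcp_pos"],x["ft_force"],x["time"])
d=cv2.absdiff(a["pixels"],b["pixels"]).max(2)[100:300,180:410]; print("changed px in pot area",(d>40).sum())
```

```text
large 53.8 53.8
small 54.0 54.0
[421.91839478 482.83096541 234.46646393] [ 1.07514676 -0.1755421   0.22008077] 19.4
changed px in pot area 132
```

```bash
python3 -c "
from bench import close_job
print(close_job())"
```

```text
the job is handed in; nothing more can be done
None
```

I pointed at the narrow-necked vase and then the small bowl for about two seconds each and pressed the large key to its stop; both keys read back up, the arm is clear with no contact seen on any pot, and the job is handed in at about 19 s (no verdict was returned).

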